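# Dip the tool-post key and hold it home in the splined clamp screw

## Task

Take the splined key with the flat paddle handle out of the tool rack and dip its tip a good centimetre into the small open cup. Then set it upright in the splined socket on top of the tool post, turned so that the splines mesh, and push it down against the spring ejector until its collar sits on the socket's rim. Finish while still holding the key and pressing it fully home, as the spring pushes it out again otherwise; leave the cup standing where it is and everything else in its place.

Things in the scene. Friction and masses are not known exactly. Their poses are not given: they have to be found in the camera images.
- key: Steel key, 104 mm long, 0.26 kg, with a dark flat paddle handle and a four-splined lower end, upright in one of the rack's three holes at the start. Origin at the centre of its lower tip, z up along its axis, x along the paddle. A round collar of radius 19 mm lies 30-38 mm above the tip, a round shank of radius 7 mm 38-70 mm above it.
- key_tip (a point): Centre of the key's lower tip (the key's origin). 0-8 mm above it is a plain tapered nose (radius 5.5 to 8 mm); 8-30 mm above it four splines in a cross, along +-x and +-y of the key, each 6 mm wide with tips at 13 mm radius and rounded lower ends, on a core of radius 8 mm.
- key_handle (a point): Centre of the key's flat paddle handle, 87 mm above its tip. The paddle is 70 mm long along the key's x, 16 mm thick along its y (pinch it across this) and 34 mm tall (70-104 mm above the tip).
- socket: Round steel screw head, 48 mm across, 10 mm proud of the tool post (mouth 105 mm above the table); it does not turn. Origin at the mouth's centre, z up. Cross-shaped hole: four grooves along +-x and +-y, 8 mm wide, to 14.5 mm radius, core radius 9 mm: the key fits at four yaws, each within 4 degrees. Out of mesh it stops some 8 mm deep; home it is 30 mm deep, collar on the rim.
- ejector (a joint): Spring-loaded brass pin down in the socket, in m pressed: 0 at rest (its top 18 mm below the mouth), 0.012 when the key is fully home. It pushes up with 6 N at rest and 13 N when the key is home, more than the key's weight.
- post: Square steel tool post, 104 mm by 104 mm, top at 95 mm above the table, on a 170 x 150 x 25 mm slide plate; fixed. Two cutter bars in its sides, along its y, reach up to 90 mm from the centre, and four small screws on top, 8 mm tall, near the corners. Origin under its centre, at table height. The socket is in the middle of its top.
- rack: Black tool rack, fixed, 85 x 270 x 60 mm tall, origin under its centre; three equal holes, 30 mm wide, 40 mm deep, at -90, 0 and +90 mm along its y. Each tool stands with its splines or foot in a hole and its collar on the rack's top.
- cup: Small open round aluminium cup, loose, standing on the table, 72 mm across at the rim and 45 mm tall, wall 4 mm. Origin at the centre of its underside.
- cup_rim (a point): Centre of the cup's mouth, 45 mm above the table.
- reamer: Bystander in the rack: tool with a round knob 28 mm across, no splines, 64 mm long, its top 94 mm above the table. Origin at its lower tip.
- hexbit: Bystander in the rack: tool with a hexagonal head 22 mm across flats, no splines, 64 mm long, its top 94 mm above the table. Origin at its lower tip.
- bushing_a: Bystander: loose brass bushing, 40 mm across, 28 mm tall; origin under its centre.
- bushing_b: Bystander: a second brass bushing like the first.
- spanner: Bystander: steel spanner lying flat on the table beyond the task's things.
- oiler: Bystander: white plastic bottle, 56 mm across, 110 mm tall, standing; origin under its centre.
Not all that is in view belongs to the job. What is shaped like the key but brown is not meant. Leave any red look-alike of the cup alone.

How it is judged:
By the outcome, as a careful person would: the job done as asked, in the order asked, and still so for the second after the job is handed in, while the arm keeps its last pose, push and grip.
It also fails if it takes over 48 s, if anything falls off the work surface, if the arm or the gripper's body presses on something with over 40 N, if the wrist force passes 120 N, or if a joint passes its speed limit or range.

## Robot

A 6-joint arm with a two-finger parallel gripper is mounted at the origin on the work surface. World frame = base frame: x ahead of the robot, y to its left, z up, the work surface at z = 0. Lengths are in m, angles in rad, forces in N, time in s.
With the tool pointing down it reaches from about 0.3 to 0.875 m from the base axis. Payload 6.4 kg.
Tool frame: the origin (TCP) lies on the centre line of the jaws, within the pads' length; the fingertips stand 25 mm ahead of it and the grasp point (between the pads) lies 6 mm ahead of it (ctrl.tips_ahead is the z of the fingertips in the tool frame, in m); z points along the fingers, x is the direction in which the jaws open and shut, and the axes are right-handed (so a half turn about z gives the same grasp; the last joint's range is limited). The gripper opens to 85 mm and grips with 20 to 120 N. Pads are 22 mm wide; open, the fingers measure 114 mm over their backs; the gripper's body (76 mm by 85 mm) begins 54 mm behind the grasp point. The pads swing forward as they close: fully open they stand 13 mm farther back than shut.
Start: joints at [1.066, 0.181, 1.607, -0, 1.354, -0.206], TCP at [0.169, 0.55, 0.256] pointing down, gripper open.
Joint ranges: [-2.99, 2.99], [-0.89, 2.07], [0.3, 2.58], [-1.14, 4.28], [0, 2.63], [-3.12, 3.12]. Speed limits (rad/s): [2.57, 2.57, 3.01, 3.14, 3.14, 3.14].

## Interface

Orientations are given as a unit quaternion [w, x, y, z].
In Python, from bench import ctrl gives the robot as it stands.
- The arm moves only by the shell command python3 -m pendant 'ROWS'. ROWS is JSON, a list that holds one entry, the list of rows, each a list of 7 numbers: the shift along the tool's x, y, z in m, then the turn, a rotation vector about the tool's x, y, z in rad, then the closure, from -1 (fully open) to 1 (shut). A call has 1 to 10 rows; each row shifts and turns the commanded pose from where the row before left it, along the tool's axes as they then stand; what a row does not reach is not made up. A row lasts 1/10 s, in which the tool goes at most 50 mm and 8.59 degrees, less where a joint would pass 70% of its speed; a pose out of reach is approached as far as the arm can. A call with a gripper value outside its range is refused whole. The fingers move at their own pace and stop on an object; the grip force is fixed at half the most. Time passes only in rows, so rows that do not move let the fingers close. It gives the time, the measured TCP pose, the force and the opening at its end, in the units of the state.
- ctrl.get_obs(): the state, without advancing time (a new reading comes with each control period).
- ctrl.camera(name): name is "scene" or "top" or "wrist"; returns (picture, depth): 480x640x3 uint8, red, green, blue; 480x640 float32, m along the optical axis (not along the pixel's ray), 0 where there is no reading.
- ctrl.calibration(name): a dict with "fov_y" (degrees; the focal length in pixels is half the picture's height over the tangent of half this angle, whatever the lens; pixels are square), "cx", "cy" (the principal point, pixels), "camera_from_world" (4x4, takes a point from world to camera coordinates). Camera axes: x right, y down, z forward; pixel columns grow to the right and rows downward; lengths in m; the calibration is good to about 2 mm. A picture is of the moment at which its call begins: read the wrist's pose just before it. calibration takes no time and is no camera call; for the wrist camera it gives the pose at the moment of the call.
- ctrl.hand_in(): hands the job in, once; it reports no verdict.
The state is a dict: "time_s": time; "q": joint angles; "dq": joint speeds; "joint_efforts": joint torques, N m; "eef_pos": TCP position; "eef_rot": TCP orientation; "wrist_force": force on the tool from outside, world axes, zero at the start; "torque": the same for the moment, N m; "opening": opening from 0.0 (shut) to 1.0 (fully open).
Only numpy, scipy, OpenCV 4.12 (cv2) and the standard library are available. Lean on these libraries where they do the work, as an engineer would, in place of code of your own. Each camera call takes 0.05 s, during which the arm holds its last target.

## Working session

There is one attempt and no reset: what is moved stays moved. The work goes in short steps, Python scripts to look and compute and a shell command to move; the robot and the scene stay as the last step left them, time stands still between calls to the robot, and variables do not carry over. Pictures are saved under pics/ and viewed, and the job is handed in when it is done.

```bash
ls; mkdir -p pics; python3 - <<'E'
from bench import ctrl
import cv2,numpy as np
o=ctrl.get_obs()
for k,v in o.items(): print(k,v)
for n in("scene","top","wrist"):
    c=ctrl.calibration(n); print(n,c["fov_y"],c["cx"],c["cy"],np.round(c["camera_from_world"],4).tolist(),[k for k in c])
    p,d=ctrl.camera(n); cv2.imwrite(f"pics/{n}0.png",p[:,:,::-1]); np.save(f"pics/{n}0.npy",d)
E
```

```text
pics
time_s 0.0
q [ 1.06571919e+00  1.81547680e-01  1.60800302e+00 -2.73006930e-05
  1.35378559e+00 -2.06284575e-01]
dq [-0.00265766 -0.00013022  0.00129934  0.00121326  0.00027956 -0.00168061]
joint_efforts [-1.41865326e-03 -4.44869936e+01 -3.51334620e+01 -2.95071477e-04
  9.06798203e-03 -7.74589694e-06]
eef_pos [0.16899349 0.54907708 0.25538279]
eef_rot [ 3.75326617e-04  8.04474939e-01  5.93985952e-01 -7.87001338e-04]
wrist_force [-0.29482579  0.24897889 -0.940206  ]
torque [ 0.01415424 -0.00418855  0.01520069]
opening 0.9974381077224013
scene 54.30191361095958 319.7617532080588 237.78428283203485 [[0.0106, 0.9998, 0.0187, -0.0706], [0.7723, 0.0037, -0.6353, -0.3961], [-0.6352, 0.0212, -0.7721, 1.365], [0.0, 0.0, 0.0, 1.0]] ['fov_y', 'cx', 'cy', 'camera_from_world']
top 45.87525292686958 325.4029985346287 242.10393062132385 [[0.0002, -0.9999, 0.0125, 0.0501], [-0.9871, -0.0022, -0.1602, 0.5754], [0.1602, -0.0123, -0.987, 0.9977], [0.0, 0.0, 0.0, 1.0]] ['fov_y', 'cx', 'cy', 'camera_from_world']
wrist 71.8123668702578 314.02111685715573 234.9034183269238 [[0.2945, 0.9556, -0.0014, -0.5748], [0.904, -0.2781, 0.3249, -0.0415], [0.3101, -0.097, -0.9458, 0.3807], [0.0, 0.0, 0.0, 1.0]] ['fov_y', 'cx', 'cy', 'camera_from_world']
```

View pics/scene0.png

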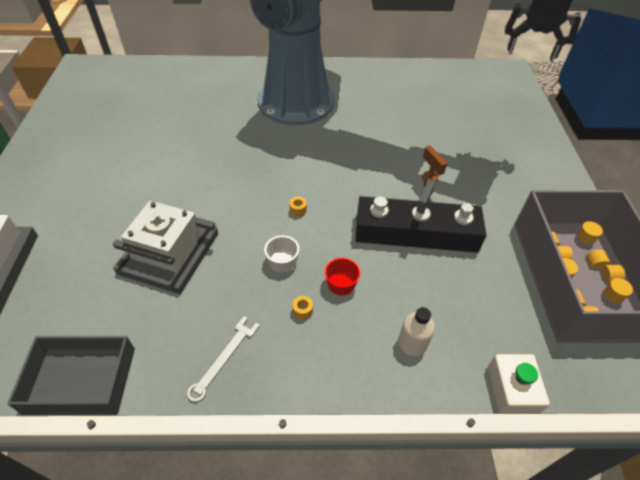

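View pics/top0.png

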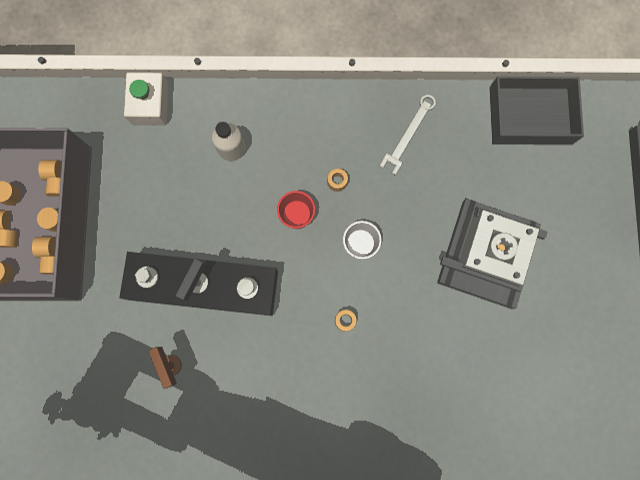

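View pics/wrist0.png

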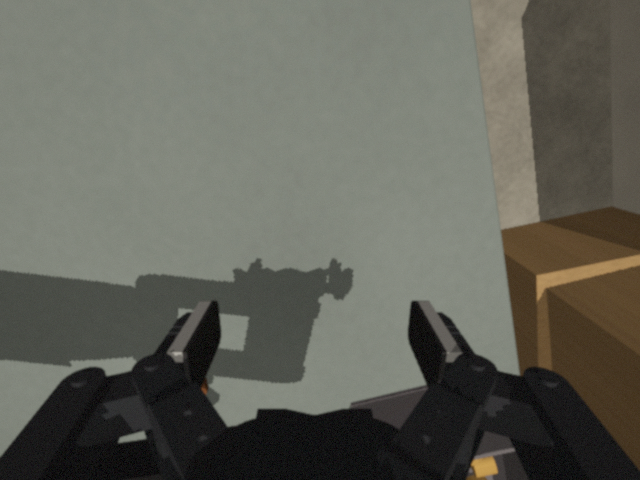

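The scene view has the robot at the top. In the top view, the key's dark paddle is at about (190,279) in the rack's middle hole and the brown decoy at (165,365). The cup is at (362,240), the red decoy at (297,210) and the socket at (504,247).

```bash
cat > h.py <<'E'
import numpy as np, cv2
from bench import ctrl
def cal(n):
    c=ctrl.calibration(n); f=240/np.tan(np.radians(c["fov_y"]/2)); return f,c["cx"],c["cy"],np.array(c["camera_from_world"])
def cloud(d,K):
    f,cx,cy,T=K; v,u=np.mgrid[0:480,0:640]
    P=np.stack([(u-cx)/f*d,(v-cy)/f*d,d],-1); R=T[:3,:3]
    return (P-T[:3,3])@R
def ray(u,v,z,K):
    f,cx,cy,T=K; R=T[:3,:3]; C=-R.T@T[:3,3]; r=R.T@np.array([(u-cx)/f,(v-cy)/f,1]); return C+r*(z-C[2])/r[2]
def proj(p,K):
    f,cx,cy,T=K; q=T[:3,:3]@np.array(p)+T[:3,3]; return np.array([f*q[0]/q[2]+cx,f*q[1]/q[2]+cy])
E
python3 - <<'E'
from h import *
K=cal("top"); d=np.load("pics/top0.npy"); im=cv2.imread("pics/top0.png"); X=cloud(d,K)
def reg(u0,u1,v0,v1,z0,z1):
    m=np.zeros((480,640),bool); m[v0:v1,u0:u1]=True
    return m&(X[...,2]>z0)&(X[...,2]<z1)&(d>0)
def rect(m,z):
    n,l,s,c=cv2.connectedComponentsWithStats(m.astype(np.uint8)); i=1+np.argmax(s[1:,4]); v,u=np.where(l==i)
    W=np.array([ray(a,b,z,K)[:2] for a,b in zip(u,v)])
    (c,wh,a)=cv2.minAreaRect((W*1000).astype(np.float32)); return s[i,4],np.median(X[l==i][:,2]),W.mean(0),c,wh,a
print("table z",np.median(X[350:450,500:600,2]))
print("paddle",rect(reg(160,220,250,310,.10,.16),.124))
print("rack",rect(reg(100,300,235,330,.045,.075),.06))
print("post",rect(reg(440,560,190,315,.085,.1),.095))
print("sock",rect(reg(485,525,225,270,.1005,.12),.105))
print("cup",rect(reg(335,390,215,265,.035,.06),.045))
print("brown",rect(reg(140,190,335,400,.03,.3),.104))
print("red",rect(reg(270,325,185,235,.035,.06),.045))
print("paddle z",np.percentile(X[reg(160,220,250,310,.10,.16)][:,2],[5,50,95]))
cv2.imwrite("pics/z1.png",np.hstack([cv2.resize(im[200:300,455:555],None,fx=4,fy=4,interpolation=2),cv2.resize(im[230:330,150:250],None,fx=4,fy=4,interpolation=2)]))
E
```

```text
table z 3.987757667581651e-05
paddle (np.int32(574), np.float64(0.1334598716764506), array([0.49785221, 0.2780147 ]), (497.8909912109375, 277.90875244140625), (23.036720275878906, 70.43277740478516), 64.30743408203125)
rack (np.int32(6235), np.float64(0.06066314649057292), array([0.49749336, 0.27781091]), (498.40802001953125, 279.087890625), (271.3427734375, 85.45579528808594), 83.83460998535156)
post (np.int32(2762), np.float64(0.09502169801014276), array([ 0.55782556, -0.25759507]), (558.6318359375, -258.0806884765625), (106.38591003417969, 106.45478820800781), 70.80006408691406)
sock (np.int32(454), np.float64(0.10476059653802983), array([ 0.5586187 , -0.25854959]), (558.7811279296875, -258.36932373046875), (45.93265151977539, 48.38477325439453), 43.70637130737305)
cup (np.int32(339), np.float64(0.04434700021457096), array([ 0.58341138, -0.01794145]), (580.690185546875, -16.72067642211914), (69.22457885742188, 70.17833709716797), 0.10605375468730927)
brown (np.int32(804), np.float64(0.10146672888412614), array([0.35491578, 0.31924609]), (358.0575866699219, 315.44708251953125), (70.13641357421875, 43.122337341308594), 24.49837875366211)
red (np.int32(331), np.float64(0.04441467786428384), array([0.641081  , 0.10676607]), (636.9505004882812, 106.34080505371094), (69.48709106445312, 68.93246459960938), 44.873504638671875)
paddle z [0.1084133  0.13345987 0.13700801]
```

View pics/z1.png

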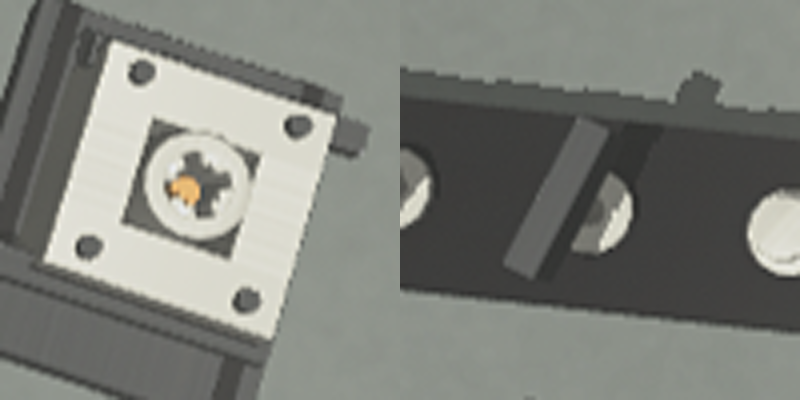

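```bash
python3 - <<'E'
from h import *
from scipy.spatial.transform import Rotation as R
K=cal("top"); d=np.load("pics/top0.npy"); im=cv2.imread("pics/top0.png"); X=cloud(d,K)
m=np.zeros((480,640),bool); m[250:310,160:220]=True; m&=(X[...,2]>.128)&(X[...,2]<.14)
v,u=np.where(m); W=np.array([ray(a,b,.134,K)[:2] for a,b in zip(u,v)])*1000
print("paddle top",len(u),W.mean(0),cv2.minAreaRect(W.astype(np.float32)))
# cup rim: circle fit on outer contour
m=np.zeros((480,640),bool); m[210:270,330:395]=True; m&=(X[...,2]>.038)&(X[...,2]<.05)
v,u=np.where(m); W=np.array([ray(a,b,.045,K)[:2] for a,b in zip(u,v)])*1000
A=np.c_[W,np.ones(len(W))]; s=np.linalg.lstsq(A,-(W**2).sum(1),rcond=None)[0]; print("cup",-s[:2]/2)
# socket annulus
m=np.zeros((480,640),bool); m[225:270,485:525]=True; m&=(X[...,2]>.1005)&(X[...,2]<.112)
c,_=cv2.findContours(m.astype(np.uint8),0,1); c=max(c,key=cv2.contourArea)[:,0]
W=np.array([ray(a,b,.105,K)[:2] for a,b in c])*1000
A=np.c_[W,np.ones(len(W))]; s=np.linalg.lstsq(A,-(W**2).sum(1),rcond=None)[0]; C=-s[:2]/2; print("sock",C,np.sqrt(C@C-s[2]))
row=[]
for a in range(0,360,6):
    p=proj([*(C/1000+.0115*np.array([np.cos(np.radians(a)),np.sin(np.radians(a))])),.105],K)
    row.append((a,int(cv2.remap(cv2.cvtColor(im,6),np.float32([[p[0]]]),np.float32([[p[1]]]),1)[0,0])))
print(row)
q=ctrl.get_obs()["eef_rot"]; print(np.round(R.from_quat([*q[1:],q[0]]).as_matrix(),3))
E
```

```text
paddle top 427 [498.20626993 278.36068986] ((498.1785888671875, 278.2271728515625), (17.082651138305664, 69.65766143798828), 64.08061218261719)
cup [579.62399587 -16.15422519]
sock [ 558.82267184 -258.57771357] 23.264627969751874
[(0, 103), (6, 101), (12, 100), (18, 109), (24, 156), (30, 213), (36, 214), (42, 211), (48, 217), (54, 221), (60, 217), (66, 208), (72, 184), (78, 141), (84, 116), (90, 106), (96, 107), (102, 94), (108, 116), (114, 162), (120, 210), (126, 224), (132, 223), (138, 226), (144, 232), (150, 230), (156, 225), (162, 221), (168, 202), (174, 163), (180, 82), (186, 85), (192, 93), (198, 94), (204, 102), (210, 123), (216, 176), (222, 215), (228, 216), (234, 201), (240, 197), (246, 206), (252, 226), (258, 216), (264, 174), (270, 127), (276, 98), (282, 104), (288, 105), (294, 113), (300, 138), (306, 162), (312, 168), (318, 165), (324, 147), (330, 160), (336, 194), (342, 167), (348, 137), (354, 105)]
[[ 0.294  0.956 -0.001]
 [ 0.956 -0.294 -0.001]
 [-0.001 -0.    -1.   ]]
```

```bash
python3 -m pendant '[[[-0.016,0.039,0,0,0,0,-1],[-0.016,0.039,0,0,0,0,-1],[-0.016,0.039,0,0,0,0,-1],[-0.016,0.039,0,0,0,0,-1],[-0.016,0.039,0,0,0,0,-1],[-0.016,0.039,0,0,0,0,-1],[-0.016,0.039,0,0,0,0,-1],[-0.016,0.039,0,0,0,0,-1],[-0.016,0.039,0,0,0,0.077,-1],[0,0,0,0,0,0.077,-1]]]'
cat > rel.py <<'E'
import sys; from h import *
from scipy.spatial.transform import Rotation as R
def st():
    o=ctrl.get_obs(); q=o["eef_rot"]; M=R.from_quat([*q[1:],q[0]]).as_matrix()
    return o,np.array(o["eef_pos"]),M
if __name__=="__main__":
    t=np.array([float(a) for a in sys.argv[1:4]]); yaw=float(sys.argv[4])
    o,p,M=st(); y=np.degrees(np.arctan2(M[1,0],M[0,0]))
    w=np.radians(((y-yaw)+180)%360-180)
    D=R.from_euler('z',yaw,degrees=True).as_matrix()@np.diag([1,-1,-1])
    print("t",round(o["time_s"],2),"pos",p.round(4),"yaw",y.round(2),"q",np.round(o["q"],2),"F",np.round(o["wrist_force"],1),"open",round(o["opening"],3))
    print("tool shift mm",(M.T@(t-p)*1000).round(1),"rotvec",R.from_matrix(M.T@D).as_rotvec().round(4))
E
python3 rel.py .4982 .2783 .123 64.08
```

```text
time_s: 1.15
eef_pos: [0.4659, 0.3051, 0.256]
eef_rot: [0.001, 0.85, 0.527, 0.0]
wrist_force: [-0.4, 0.9, -0.1]
opening: 0.998
t 1.15 pos [0.4659 0.3051 0.256 ] yaw 63.59 q [ 0.37  0.14  1.65 -0.    1.35 -0.74] F [-0.4  0.9 -0.1] open 0.998
tool shift mm [ -9.6  40.7 133.1] rotvec [ 0.0016  0.0006 -0.0086]
```

```bash
python3 -m pendant '[[[-0.010,0.041,0.0,0,0,-0.008,-1],[0,0,0.03,0,0,0,-1],[0,0,0,0,0,0,-1]]]'; python3 rel.py .4982 .2783 .123 64.08
python3 - <<'E'
from h import *
K=cal("wrist"); p,d=ctrl.camera("wrist"); cv2.imwrite("pics/w1.png",p[:,:,::-1]); X=cloud(d,K)
m=(abs(X[...,2]-.134)<.004)&(np.hypot(X[...,0]-.498,X[...,1]-.278)<.05)
v,u=np.where(m); W=np.array([ray(a,b,.134,K)[:2] for a,b in zip(u,v)])*1000
print(len(u),W.mean(0),cv2.minAreaRect(W.astype(np.float32)))
E
```

```text
time_s: 1.45
eef_pos: [0.4931, 0.2801, 0.2223]
eef_rot: [-0.001, 0.846, 0.533, -0.004]
wrist_force: [-1.6, 0.4, 0.0]
opening: 0.996
t 1.45 pos [0.4931 0.2801 0.2223] yaw 64.4 q [ 0.31  0.2   1.66  0.    1.29 -0.82] F [-1.6  0.4  0. ] open 0.996
tool shift mm [ 1.1  5.9 99.3] rotvec [-0.0055  0.0051  0.0056]
2251 [495.73294389 281.91904673] ((497.2264099121094, 281.2599792480469), (15.759648323059082, 69.75798797607422), 64.71876525878906)
```

View pics/w1.png

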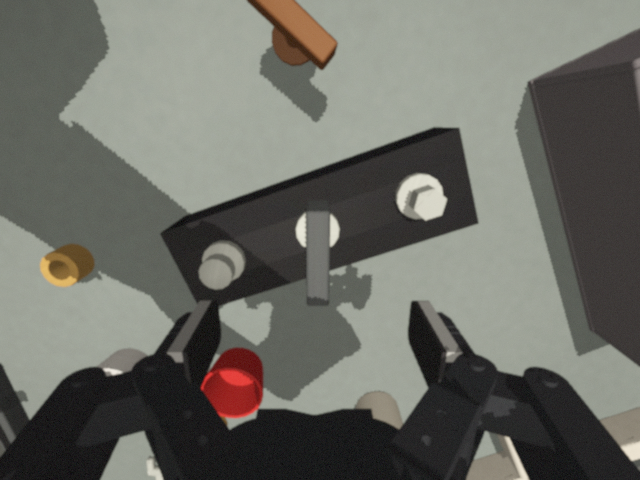

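The key's paddle is at (317,255), lined up between the open fingers. It agrees with the top-view estimate to about 3 mm.

```bash
python3 -m pendant '[[[0.001,0.005,0.0,-0.0,0.0,0,-1],[0,0,0.04,0,0,0,-1],[0,0,0.035,0,0,0,-1],[0,0,0,0,0,0,-1],[0,0,0,0,0,0,-1]]]'; python3 rel.py .4977 .2795 .123 64.3
```

```text
time_s: 2.0
eef_pos: [0.5, 0.281, 0.1525]
eef_rot: [0.0, 0.845, 0.534, 0.0]
wrist_force: [0.5, 0.8, 1.3]
opening: 1.002
t 2.0 pos [0.5    0.281  0.1525] yaw 64.56 q [ 0.31  0.29  1.7   0.    1.15 -0.82] F [0.5 0.8 1.3] open 1.002
tool shift mm [-2.3 -1.4 29.5] rotvec [ 0.0003 -0.0003  0.0046]
```

```bash
python3 -m pendant '[[[-0.0015,-0.0015,0.029,0,0,0.003,-1],[0,0,0,0,0,0,-1],[0,0,0,0,0,0,-1],[0,0,0,0,0,0,1],[0,0,0,0,0,0,1],[0,0,0,0,0,0,1],[0,0,0,0,0,0,1],[0,0,0,0,0,0,1],[0,0,0,0,0,0,1]]]'; python3 rel.py .4977 .2795 .123 64.3
```

```text
time_s: 2.9
eef_pos: [0.498, 0.2798, 0.1226]
eef_rot: [0.0, 0.846, 0.532, 0.0]
wrist_force: [-0.2, 0.8, 2.2]
opening: 0.179
t 2.9 pos [0.498  0.2798 0.1226] yaw 64.34 q [ 0.3   0.33  1.72  0.    1.09 -0.82] F [-0.2  0.8  2.2] open 0.179
tool shift mm [-0.4 -0.1 -0.4] rotvec [ 0.0004 -0.0005  0.0007]
```

```bash
python3 -m pendant '[[[0,0,0,0,0,0,1],[0,0,0,0,0,0,1],[0,0,-0.015,0,0,0,1],[0,0,-0.03,0,0,0,1],[0,0,-0.03,0,0,0,1],[0,0,-0.03,0,0,0,1],[0,0,0,0,0,0,1],[0,0,0,0,0,0,1]]]'; python3 rel.py .5796 -.0162 .198 64.3
python3 - <<'E'
from h import *
for n in("scene","top","wrist"):
    p,d=ctrl.camera(n); cv2.imwrite(f"pics/{n}2.png",p[:,:,::-1]); np.save(f"pics/{n}2.npy",d)
a=cv2.imread("pics/scene2.png"); cv2.imwrite("pics/s2c.png",cv2.resize(a[60:260,330:530],(600,600),interpolation=2))
E
```

```text
time_s: 3.7
eef_pos: [0.4977, 0.2796, 0.2277]
eef_rot: [0.0, 0.846, 0.532, 0.0]
wrist_force: [-0.5, 0.5, -3.1]
opening: 0.179
t 3.7 pos [0.4977 0.2796 0.2277] yaw 64.34 q [ 0.3   0.2   1.65 -0.    1.3  -0.82] F [-0.5  0.5 -3.1] open 0.179
tool shift mm [-231.2  201.9   29.7] rotvec [ 0.0006 -0.0004  0.0008]
```

View pics/s2c.png

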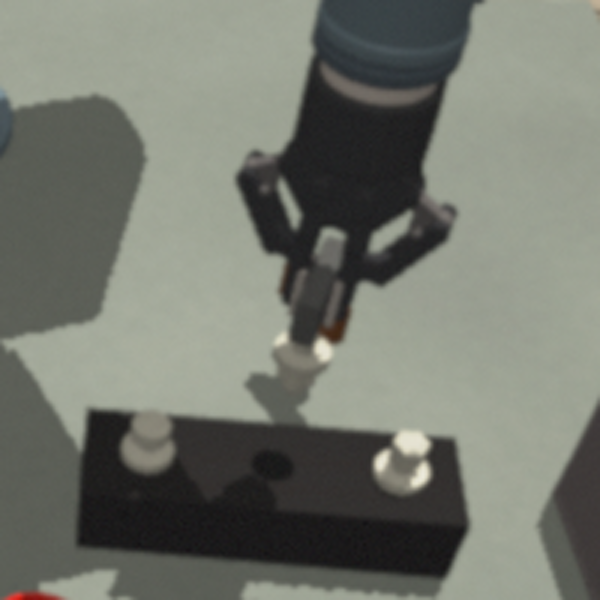

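View pics/wrist2.png

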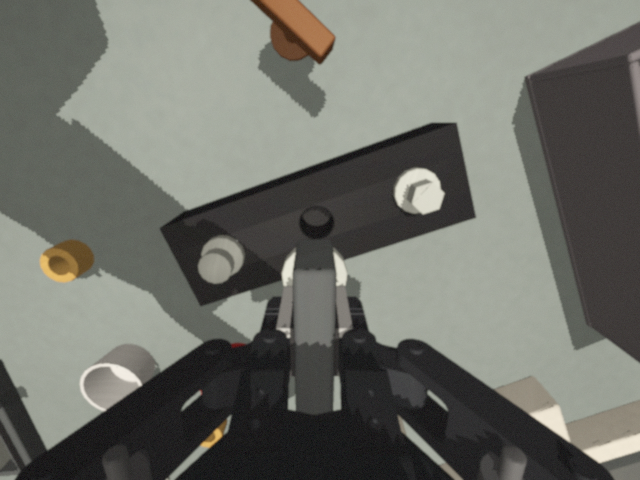

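The key is held upright and its hole in the rack is empty. In the wrist view the white collar shows around (314,270). I'll measure the key's offset in the tool frame.

```bash
python3 - <<'E'
from rel import *
K=cal("wrist"); d=np.load("pics/wrist2.npy"); im=cv2.imread("pics/wrist2.png"); X=cloud(d,K); o,p,M=st()
Y=(X-p)@M   # tool frame
r=(abs(Y[...,0])<.03)&(abs(Y[...,1])<.06)
for z0 in np.arange(-.03,.10,.006):
    m=r&(Y[...,2]>z0)&(Y[...,2]<z0+.006)&(d>0)
    if m.sum(): print(round(z0,3),m.sum(),Y[m].min(0).round(4),Y[m].max(0).round(4))
m=r&(Y[...,2]>.05)&(Y[...,2]<.062)&(d>0)
v,u=np.where(m); print(u.min(),u.max(),v.min(),v.max(),np.median(Y[m][:,2]))
c,_=cv2.findContours(m.astype(np.uint8),0,1)
cv2.imwrite("pics/w2c.png",cv2.resize(im[200:440,200:440],(600,600),interpolation=2))
E
```

```text
-0.03 2420 [-0.03   -0.0139 -0.03  ] [ 0.03    0.0121 -0.024 ]
-0.024 1576 [-0.03  -0.015 -0.024] [ 0.0298  0.0083 -0.018 ]
-0.018 759 [-0.0286 -0.0342 -0.018 ] [ 0.03    0.0278 -0.012 ]
-0.012 6640 [-0.0202 -0.0357 -0.012 ] [ 0.0219  0.0313 -0.006 ]
-0.006 763 [-0.0205 -0.0356 -0.006 ] [ 0.022  -0.0066 -0.    ]
-0.0 677 [-0.0205 -0.0356  0.    ] [ 0.0221 -0.0066  0.006 ]
0.006 569 [-0.0205 -0.0354  0.006 ] [ 0.0221 -0.0065  0.012 ]
0.012 473 [-0.0204 -0.0356  0.012 ] [ 0.0221 -0.0067  0.018 ]
0.018 197 [-0.0194 -0.0352  0.018 ] [ 0.02   -0.0067  0.0223]
0.048 13 [-0.0136 -0.0112  0.0536] [0.0188 0.0037 0.054 ]
0.054 622 [-0.0181 -0.0156  0.054 ] [0.0196 0.0064 0.0599]
0.06 18 [-0.0179 -0.0157  0.0602] [ 0.0175 -0.0022  0.0629]
282 347 247 285 0.05530123038907634
```

View pics/w2c.png

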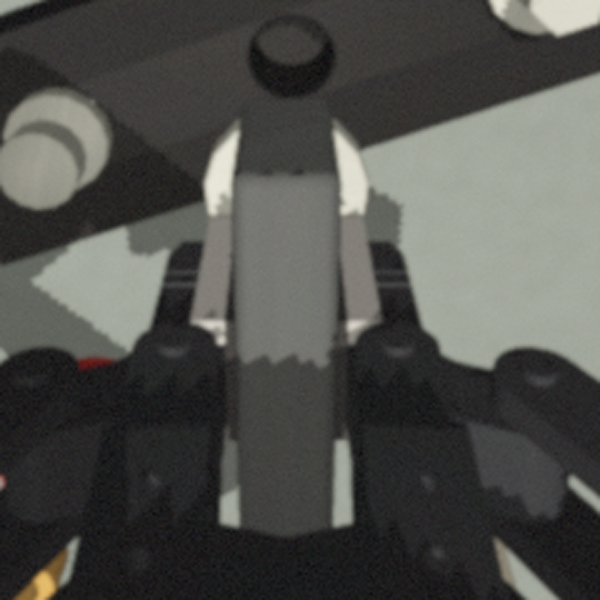

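```bash
python3 -m pendant '[[[-0.029,0.0252,0,0,0,0,1],[-0.029,0.0252,0,0,0,0,1],[-0.029,0.0252,0,0,0,0,1],[-0.029,0.0252,0,0,0,0,1],[-0.029,0.0252,0,0,0,0,1],[-0.029,0.0252,0,0,0,0,1],[-0.029,0.0252,0,0,0,0,1],[-0.029,0.0252,0,0,0,0,1],[0,0,0,0,0,0,1],[0,0,0,0,0,0,1]]]'; python3 rel.py .5796 -.0162 .118 64.3
python3 - <<'E'
from h import *
K=cal("wrist"); p,d=ctrl.camera("wrist"); cv2.imwrite("pics/w3.png",p[:,:,::-1])
E
```

```text
time_s: 4.85
eef_pos: [0.5782, -0.0173, 0.2256]
eef_rot: [-0.001, 0.847, 0.532, -0.001]
wrist_force: [-0.2, 0.0, -2.3]
opening: 0.18
t 4.85 pos [ 0.5782 -0.0173  0.2256] yaw 64.22 q [-0.24  0.22  1.63  0.    1.3  -1.36] F [-0.2  0.  -2.3] open 0.18
tool shift mm [  1.7   1.1 107.6] rotvec [-0.0033  0.0004 -0.0015]
```

View pics/w3.png

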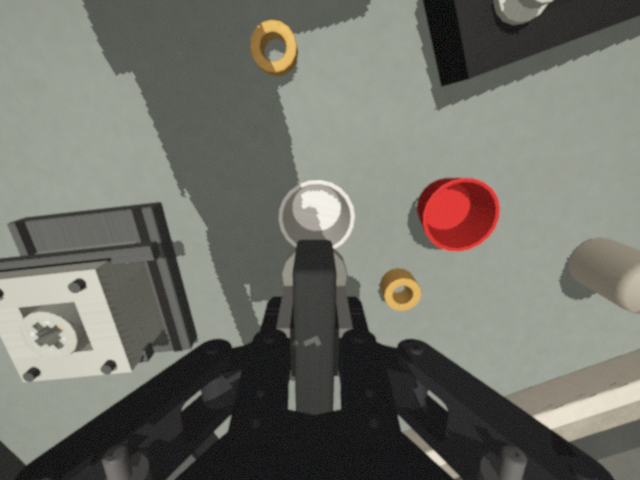

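The wrist view shows the aluminium cup at (316,215) straight below the key.

```bash
python3 -m pendant '[[[0.001,0.001,0.03,0,0,0,1],[0,0,0.03,0,0,0,1],[0,0,0.025,0,0,0,1],[0,0,0.02,0,0,0,1],[0,0,0,0,0,0,1],[0,0,0,0,0,0,1],[0,0,0,0,0,0,1]]]'; python3 rel.py .5796 -.0162 .118 64.3
python3 - <<'E'
from h import *
p,d=ctrl.camera("scene"); p=p[:,:,::-1]; cv2.imwrite("pics/s4.png",cv2.resize(p[150:330,190:390],(660,594),interpolation=2))
E
```

```text
time_s: 5.6
eef_pos: [0.5813, -0.0158, 0.1237]
eef_rot: [0.001, 0.846, 0.533, 0.001]
wrist_force: [0.1, -0.2, -1.9]
opening: 0.182
t 5.6 pos [ 0.5813 -0.0158  0.1237] yaw 64.4 q [-0.23  0.34  1.69  0.    1.1  -1.36] F [ 0.1 -0.2 -1.9] open 0.182
tool shift mm [-1.1 -1.3  5.7] rotvec [ 0.0022 -0.0006  0.0017]
```

View pics/s4.png

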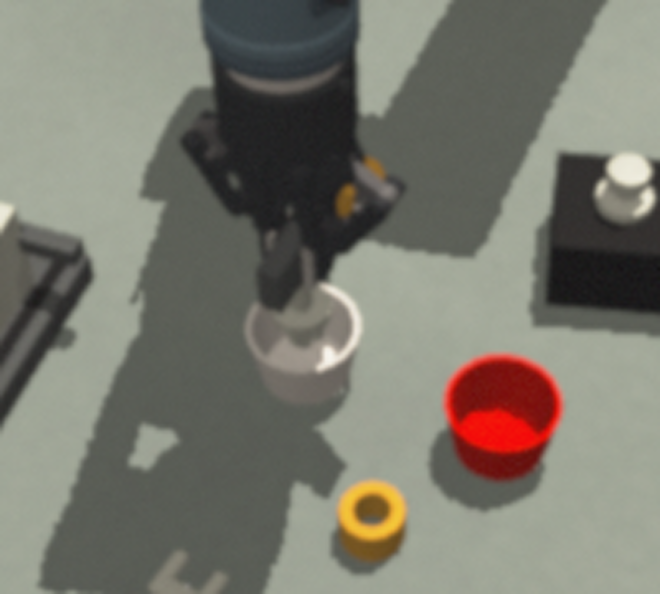

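The scene view shows the key's tip inside the aluminium cup and the cup still in its place. The tip is about 15 mm below the rim by the measured pose. I'll dip 3 mm further, then raise it.

```bash
python3 -m pendant '[[[0,0,0.003,0,0,0,1],[0,0,0,0,0,0,1],[0,0,0,0,0,0,1],[0,0,0,0,0,0,1],[0,0,-0.02,0,0,0,1],[0,0,-0.03,0,0,0,1],[0,0,-0.04,0,0,0,1],[0,0,-0.03,0,0,0,1],[0,0,0,0,0,0,1]]]'
python3 -m pendant '[[[0,0,0,0,0,0.137,1],[0,0,0,0,0,0.137,1],[0,0,0,0,0,0.137,1],[0,0,0,0,0,0.137,1],[0,0,0,0,0,0.137,1],[0,0,0,0,0,0.137,1],[0,0,0,0,0,0.137,1],[0,0,0,0,0,0,1],[0,0,0,0,0,0,1]]]'; python3 rel.py .572 -.337 .235 9.5
```

```text
time_s: 6.55
eef_pos: [0.5832, -0.0169, 0.2451]
eef_rot: [0.004, 0.846, 0.532, 0.004]
wrist_force: [1.4, -0.8, -1.0]
opening: 0.182
time_s: 7.45
eef_pos: [0.58, -0.0162, 0.2384]
eef_rot: [-0.0, 0.996, 0.084, -0.001]
wrist_force: [-0.1, 0.2, -1.6]
opening: 0.182
t 7.45 pos [ 0.58   -0.0162  0.2384] yaw 9.6 q [-0.23  0.21  1.61 -0.    1.32 -0.4 ] F [-0.1  0.2 -1.6] open 0.182
tool shift mm [-61.3 315.    3.3] rotvec [-0.0005  0.0012  0.0018]
```

```bash
python3 -m pendant '[[[-0.0065,0.035,0,0,0,0,1],[-0.0065,0.035,0,0,0,0,1],[-0.0065,0.035,0,0,0,0,1],[-0.0065,0.035,0,0,0,0,1],[-0.0065,0.035,0,0,0,0,1],[-0.0065,0.035,0,0,0,0,1],[-0.0065,0.035,0,0,0,0,1],[-0.0065,0.035,0,0,0,0,1],[-0.0065,0.035,0,0,0,0,1],[0,0,0,0,0,0,1]]]'
python3 -m pendant '[[[0,0,0,0,0,0,1],[0,0,0,0,0,0,1]]]'
python3 rel.py .5588 -.2586 .235 9.5
cat > sock.py <<'E'
from rel import *
tag=sys.argv[1]
K=cal("wrist"); o,pp,M=st(); p,d=ctrl.camera("wrist"); im=p[:,:,::-1].copy(); cv2.imwrite(f"pics/w{tag}.png",im); np.save(f"pics/w{tag}.npy",d)
c0=proj([.5588,-.2586,.105],K); print("proj",c0)
# rectified view of plane z=.105, 0.1 mm/px, +-32mm
G=np.linspace(-.032,.032,641); gx,gy=np.meshgrid(.5588+G,-.2586+G)
f,cx,cy,T=K; Q=np.stack([gx,gy,0*gx+.105],-1)@T[:3,:3].T+T[:3,3]
mu=(f*Q[...,0]/Q[...,2]+cx).astype(np.float32); mv=(f*Q[...,1]/Q[...,2]+cy).astype(np.float32)
r=cv2.remap(im,mu,mv,1); cv2.imwrite(f"pics/r{tag}.png",cv2.resize(r,(600,600)))
E
python3 sock.py 5
```

```text
time_s: 8.45
eef_pos: [0.573, -0.3413, 0.2386]
eef_rot: [0.001, 0.997, 0.081, -0.0]
wrist_force: [0.3, 0.1, -2.7]
opening: 0.179
time_s: 8.65
eef_pos: [0.574, -0.3355, 0.2388]
eef_rot: [-0.001, 0.997, 0.083, -0.0]
wrist_force: [-0.1, -0.1, -2.4]
opening: 0.181
t 8.65 pos [ 0.574  -0.3355  0.2388] yaw 9.5 q [-0.71  0.39  1.38  0.    1.37 -0.87] F [-0.1 -0.1 -2.4] open 0.181
tool shift mm [ -2.3 -78.4   3.9] rotvec [-0.0012  0.0004  0.0001]
proj [311.02277174 130.27453147]
```

View pics/w5.png

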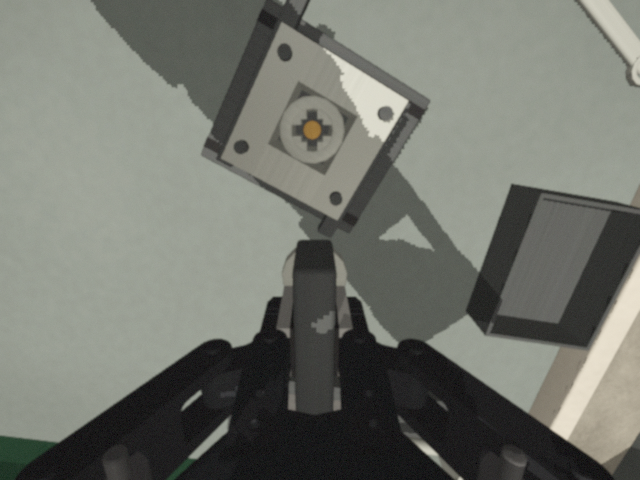

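View pics/r5.png

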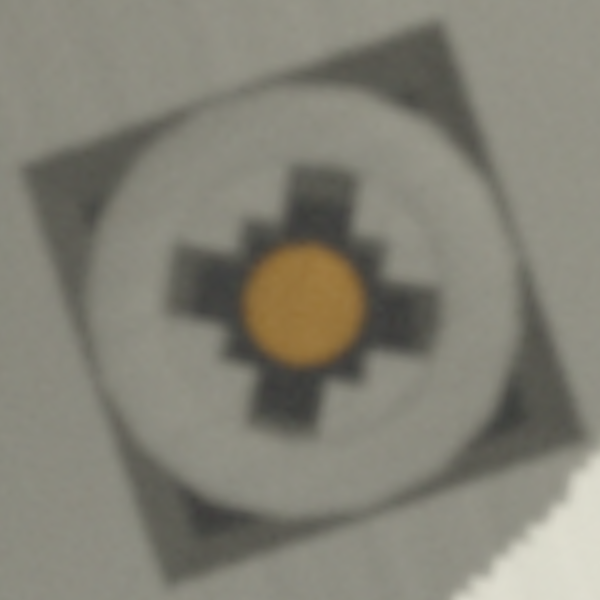

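The rectified mouth shows the grooves clearly: tips at about (410,320), (200,280), (325,195) and (285,405). That puts the yaw near 10.8°.

```bash
cat >> sock.py <<'E'
g=cv2.GaussianBlur(cv2.cvtColor(r,6),(0,0),4).astype(float); s0=(r[...,2].astype(int)-r[...,0])>40
yy,xx=np.mgrid[0:641,0:641]; c=np.array([325.,320.])
for it in range(4):
    rr=np.hypot(xx-c[0],yy-c[1]); m=(g<np.percentile(g[(rr>180)&(rr<210)],50)*.8)|s0
    m&=(rr<170); m=m.astype(np.uint8)
    n,l,s,cc=cv2.connectedComponentsWithStats(m); i=l[int(c[1]),int(c[0])]; k=l==i; c=np.array([xx[k].mean(),yy[k].mean()])
rr=np.hypot(xx-c[0],yy-c[1]); a=np.arctan2(yy-c[1],xx-c[0]); k2=k&(rr>100)
yaw=np.degrees(np.angle(np.mean(np.exp(4j*a[k2]))))/4
ct=max(cv2.findContours(k.astype(np.uint8),0,2)[0],key=cv2.contourArea)
mr=cv2.minAreaRect(ct)
C=.0001*(np.array(c)-320)+[.5588,-.2586]; print("centroid",C.round(4),"yaw",yaw.round(2),"minrect",mr)
print("min rect centre",(.0001*(np.array(mr[0])-320)+[.5588,-.2586]).round(4))
ring=(np.hypot(xx-c[0],yy-c[1])<260); 
# key in tool frame
X=cloud(d,K); Y=(X-pp)@M; q=(abs(Y[...,0])<.03)&(abs(Y[...,1])<.06)&(d>0)
e=q&(Y[...,2]>-.006)&(Y[...,2]<.018)&(abs(Y[...,0])<.009)&(Y[...,1]<-.03); print("paddle end",np.percentile(Y[e],[5,50,95],axis=0).round(4).tolist())
e=q&(Y[...,2]>.05)&(Y[...,2]<.0585); print("collar x",Y[e][:,0].min().round(4),Y[e][:,0].max().round(4),"z",np.median(Y[e][:,2]).round(4),"ymin",Y[e][:,1].min())
e=q&(Y[...,2]>-.016)&(Y[...,2]<-.007)&(abs(Y[...,0])<.012); yt=Y[e]; 
print("paddle top",[ (round(y0,3),yt[(abs(yt[:,1]-y0)<.003)][:,0].min().round(4),yt[(abs(yt[:,1]-y0)<.003)][:,0].max().round(4)) for y0 in(-.03,-.02,-.01)],np.median(yt[:,2]))
E
python3 sock.py 6
```

```text
proj [310.73385845 130.53764879]
centroid [ 0.5592 -0.2584] yaw 9.68 minrect ((324.5717468261719, 321.103515625), (244.44691467285156, 246.09034729003906), 55.2568244934082)
min rect centre [ 0.5593 -0.2585]
paddle end [[-0.0069, -0.0356, -0.005], [0.0003, -0.0351, 0.0047], [0.0071, -0.0344, 0.0166]]
collar x -0.0186 0.019 z 0.0553 ymin -0.015981858179743662
paddle top [(-0.03, np.float64(-0.0078), np.float64(0.008)), (-0.02, np.float64(-0.008), np.float64(0.0082)), (-0.01, np.float64(-0.0119), np.float64(0.012))] -0.010737879726851151
```

```bash
python3 -m pendant '[[[-0.001,-0.02,0,0,0,-0.009,1],[-0.0005,-0.02,0,0,0,0,1],[-0.0005,-0.02,0,0,0,0,1],[0,-0.0185,0,0,0,0,1],[0,0,0,0,0,0,1],[0,0,0,0,0,0,1],[0,0,0,0,0,0,1],[0,0,0,0,0,0,1]]]'; python3 rel.py .559 -.2583 .2 10
```

```text
time_s: 9.55
eef_pos: [0.5589, -0.2602, 0.2393]
eef_rot: [0.0, 0.996, 0.086, 0.0]
wrist_force: [0.1, 0.4, -2.4]
opening: 0.177
t 9.55 pos [ 0.5589 -0.2602  0.2393] yaw 9.88 q [-0.63  0.29  1.51 -0.    1.34 -0.8 ] F [ 0.1  0.4 -2.4] open 0.177
tool shift mm [ 0.5 -1.9 39.3] rotvec [ 0.0004 -0.0001 -0.0021]
```

```bash
python3 -m pendant '[[[0,-0.001,0.015,0,0,0,1],[0,0,0.015,0,0,0,1],[0,0,0,0,0,0,1],[0,0,0,0,0,0,1],[0,0,0,0,0,0,1]]]'; python3 rel.py .559 -.2583 .2 10; python3 -m pendant '[[[0,0,0,0,0,0,1],[0,0,0,0,0,0,1]]]'; python3 rel.py .559 -.2583 .2 10
python3 - <<'E'
from h import *
p,d=ctrl.camera("scene"); p=p[:,:,::-1]; cv2.imwrite("pics/s7.png",cv2.resize(p[130:310,80:280],(660,594),interpolation=2))
p,d=ctrl.camera("top"); p=p[:,:,::-1]; cv2.imwrite("pics/t7.png",cv2.resize(p[170:320,420:586],(660,596),interpolation=2))
E
```

```text
time_s: 10.05
eef_pos: [0.5587, -0.2587, 0.2094]
eef_rot: [0.0, 0.996, 0.086, 0.0]
wrist_force: [0.8, 0.2, -2.0]
opening: 0.178
t 10.05 pos [ 0.5587 -0.2587  0.2094] yaw 9.91 q [-0.63  0.31  1.54 -0.    1.28 -0.8 ] F [ 0.8  0.2 -2. ] open 0.178
tool shift mm [ 0.3 -0.4  9.4] rotvec [ 0.0001 -0.0001 -0.0016]
time_s: 10.25
eef_pos: [0.5589, -0.2587, 0.2099]
eef_rot: [0.0, 0.996, 0.086, 0.0]
wrist_force: [-0.6, -0.9, -1.9]
opening: 0.177
t 10.25 pos [ 0.5589 -0.2587  0.2099] yaw 9.92 q [-0.63  0.31  1.54 -0.    1.28 -0.8 ] F [-0.6 -0.9 -1.9] open 0.177
tool shift mm [ 0.2 -0.4  9.9] rotvec [ 0.0008 -0.0007 -0.0015]
```

View pics/s7.png

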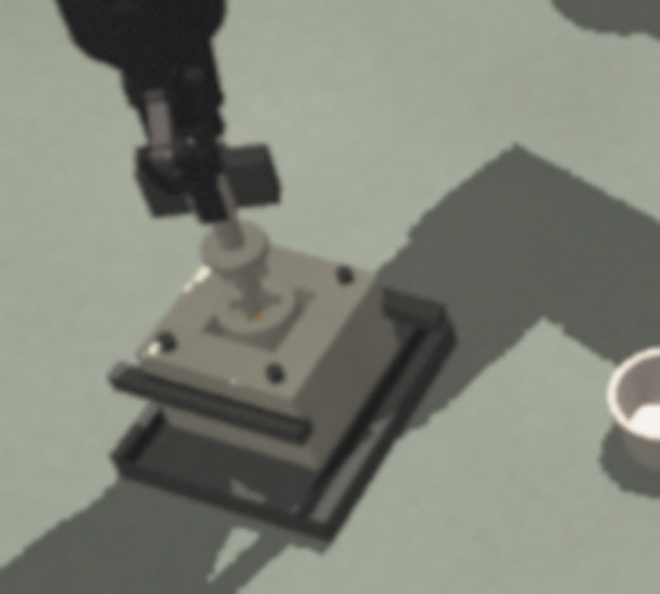

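The scene view shows the key just above the socket mouth and visually centred. I'll descend in steps and watch the force.

```bash
python3 -m pendant '[[[0,0,0.007,0,0,0,1],[0,0,0.007,0,0,0,1],[0,0,0.004,0,0,0,1],[0,0,0,0,0,0,1],[0,0,0,0,0,0,1]]]'; python3 rel.py .559 -.2583 .1685 10; python3 -m pendant '[[[0,0,0.003,0,0,0,1],[0,0,0.002,0,0,0,1],[0,0,0,0,0,0,1]]]';  python3 rel.py .559 -.2583 .1685 10
```

```text
time_s: 10.85
eef_pos: [0.5585, -0.2585, 0.191]
eef_rot: [-0.0, 0.996, 0.086, -0.0]
wrist_force: [0.3, 0.2, -2.2]
opening: 0.179
t 10.85 pos [ 0.5585 -0.2585  0.191 ] yaw 9.91 q [-0.63  0.33  1.56 -0.    1.25 -0.8 ] F [ 0.3  0.2 -2.2] open 0.179
tool shift mm [ 0.5 -0.1 22.5] rotvec [-0.0004  0.0004 -0.0015]
time_s: 11.15
eef_pos: [0.5584, -0.2584, 0.1859]
eef_rot: [-0.0, 0.996, 0.086, -0.0]
wrist_force: [-0.0, 0.4, -2.0]
opening: 0.181
t 11.15 pos [ 0.5584 -0.2584  0.1859] yaw 9.91 q [-0.63  0.34  1.56 -0.    1.24 -0.8 ] F [-0.   0.4 -2. ] open 0.181
tool shift mm [ 0.6  0.  17.4] rotvec [-0.0004  0.0004 -0.0015]
```

The tip is 12.5 mm deep with no contact force. It would have stopped near 8 mm if unmeshed, so the splines are in mesh.

```bash
python3 -m pendant '[[[0,0,0.004,0,0,0,1],[0,0,0.004,0,0,0,1],[0,0,0.003,0,0,0,1],[0,0,0,0,0,0,1],[0,0,0,0,0,0,1]]]'; python3 rel.py .559 -.2583 .1685 10; python3 -m pendant '[[[0,0,0.003,0,0,0,1],[0,0,0.002,0,0,0,1],[0,0,0,0,0,0,1],[0,0,0,0,0,0,1]]]';  python3 rel.py .559 -.2583 .1685 10
```

```text
time_s: 11.65
eef_pos: [0.5589, -0.2588, 0.1763]
eef_rot: [0.0, 0.996, 0.086, 0.0]
wrist_force: [-1.3, 1.1, 5.9]
opening: 0.179
t 11.65 pos [ 0.5589 -0.2588  0.1763] yaw 9.91 q [-0.63  0.35  1.57 -0.    1.22 -0.8 ] F [-1.3  1.1  5.9] open 0.179
tool shift mm [ 0.2 -0.5  7.8] rotvec [ 0.0008 -0.0006 -0.0015]
time_s: 12.05
eef_pos: [0.5589, -0.2588, 0.1718]
eef_rot: [0.0, 0.996, 0.086, 0.0]
wrist_force: [-1.7, 1.8, 7.9]
opening: 0.181
t 12.05 pos [ 0.5589 -0.2588  0.1718] yaw 9.92 q [-0.63  0.35  1.57 -0.    1.21 -0.8 ] F [-1.7  1.8  7.9] open 0.181
tool shift mm [ 0.1 -0.5  3.3] rotvec [ 0.001  -0.0008 -0.0014]
```

```bash
python3 -m pendant '[[[0,0,0.002,0,0,0,1],[0,0,0.0015,0,0,0,1],[0,0,0,0,0,0,1],[0,0,0,0,0,0,1]]]'; python3 rel.py .559 -.2583 .1685 10; python3 -m pendant '[[[0,0,0.001,0,0,0,1],[0,0,0,0,0,0,1],[0,0,0,0,0,0,1]]]';  python3 rel.py .559 -.2583 .1685 10
```

```text
time_s: 12.45
eef_pos: [0.559, -0.2588, 0.1686]
eef_rot: [0.001, 0.996, 0.086, 0.0]
wrist_force: [-3.7, 1.8, 10.7]
opening: 0.183
t 12.45 pos [ 0.559  -0.2588  0.1686] yaw 9.92 q [-0.63  0.36  1.57 -0.    1.21 -0.8 ] F [-3.7  1.8 10.7] open 0.183
tool shift mm [ 0.1 -0.5  0.1] rotvec [ 0.0011 -0.0009 -0.0014]
time_s: 12.75
eef_pos: [0.559, -0.2588, 0.1678]
eef_rot: [0.001, 0.996, 0.086, 0.001]
wrist_force: [-3.3, 1.0, 10.7]
opening: 0.177
t 12.75 pos [ 0.559  -0.2588  0.1678] yaw 9.92 q [-0.63  0.36  1.58 -0.    1.21 -0.8 ] F [-3.3  1.  10.7] open 0.177
tool shift mm [ 0.1 -0.5 -0.7] rotvec [ 0.0012 -0.0009 -0.0014]
```

```bash
for i in 1; do python3 -m pendant '[[[0,0,0.001,0,0,0,1],[0,0,0,0,0,0,1],[0,0,0,0,0,0,1]]]'; done; python3 -m pendant '[[[0,0,0.001,0,0,0,1],[0,0,0,0,0,0,1],[0,0,0,0,0,0,1]]]'
```

```text
time_s: 13.05
eef_pos: [0.5591, -0.2589, 0.1677]
eef_rot: [0.001, 0.996, 0.087, 0.001]
wrist_force: [-5.3, 3.0, 16.0]
opening: 0.176
time_s: 13.35
eef_pos: [0.5591, -0.2589, 0.1676]
eef_rot: [0.001, 0.996, 0.087, 0.001]
wrist_force: [-7.9, 4.9, 21.5]
opening: 0.177
```

That is a hard stop: z stays at 0.1676 while the force climbs from 10.7 to 21.5 N. Next I check by eye.

```bash
python3 -m pendant '[[[0,0,0,0,0,0,1],[0,0,0,0,0,0,1],[0,0,0,0,0,0,1]]]'; python3 - <<'E'
from h import *
K=cal("scene"); p,d=ctrl.camera("scene"); p=p[:,:,::-1]; cv2.imwrite("pics/s8.png",p); cv2.imwrite("pics/s8c.png",cv2.resize(p[160:280,100:233],(665,600),interpolation=2))
X=cloud(d,K); 
m=(np.hypot(X[...,0]-.559,X[...,1]+.2587)<.018)&(np.hypot(X[...,0]-.559,X[...,1]+.2587)>.009)&(X[...,2]>.09)&(X[...,2]<.13)
print("collar top z",np.percentile(X[m][:,2],[10,50,80,95]).round(4),m.sum())
E
```

```text
time_s: 13.65
eef_pos: [0.5591, -0.2589, 0.1676]
eef_rot: [0.001, 0.996, 0.087, 0.001]
wrist_force: [-6.9, 5.1, 21.0]
opening: 0.178
collar top z [0.1081 0.1141 0.1157 0.1165] 156
```

View pics/s8c.png

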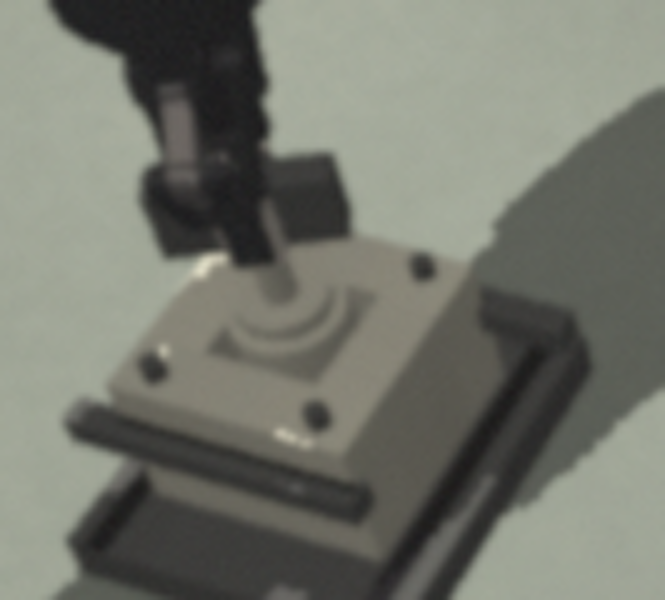

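View pics/s8.png

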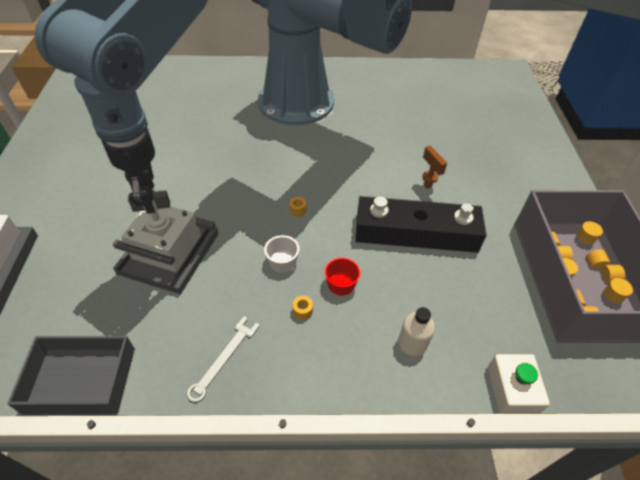

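The collar sits flush on the socket rim, with its top at about 0.114 m against 0.113 m expected. The cup, red cup, bushings and rack tools are all where they were.

```bash
python3 -c "
from bench import ctrl
print(ctrl.hand_in()); print(ctrl.get_obs()['wrist_force'])"
```

```text
the job is handed in; nothing more can be done
None
the job is handed in; nothing more can be done
```

The key is pressed fully home in the socket and still gripped, and I handed the job in at about 13.7 s. I took it from the rack's middle hole and dipped its tip about 15–18 mm into the aluminium cup. I then turned it to about 10° to match the socket grooves before pushing it down.

**Last checks:**
- **Mesh:** at 12.5 mm deep there was no contact force, which means the splines were in mesh; out of mesh it would have stopped near 8 mm.
- **Fully home:** the arm's height stayed at 0.1676 m while the press rose from 10.7 N to about 21 N, so the key is on a hard stop.
- **Collar:** by depth camera its top is at about 0.114 m, against 0.113 m expected. In the picture it sits on the rim.
- **Everything else:** in the last scene picture the cup, red cup, bushings, rack tools and brown look-alike are where they were.

**What was not exact:** about 9 N of sideways force remained at the end, from a slight misalignment. My readings of the groove angle ranged from 9.7° to 10.8°, within the 4° tolerance. The force reading after hand-in was not available, so the final hold is unconfirmed.

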